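# Turn the sauce carousel to the serving pointer

## Robot

A 6-joint arm with a two-finger parallel gripper is mounted at the origin on the work surface. World frame = base frame: x ahead of the robot, y to its left, z up, the work surface at z = 0. Lengths are in mm, angles in rad, forces in N, time in s.
With the tool pointing down it reaches from about 350 to 775 mm from the base axis. Payload 7.3 kg.
Tool frame: the origin (TCP) lies at the centre of the arm's flange, where the gripper is bolted on; the fingertips stand 178 mm ahead of it and the grasp point (between the pads) lies 159 mm ahead of it; z points along the fingers, y is the direction in which the jaws open and shut (so a half turn about z gives the same grasp; the last joint's range is limited). The gripper opens to 92 mm and grips with 3 to 60 N. Pads are 19 mm wide; open, the fingers measure 130 mm over their backs; the gripper's body (75 mm by 190 mm) begins 47 mm behind the grasp point.
Start: joints at [1.09, 0.342, 1.524, -0, 1.275, -0.146], TCP at [172.483, 495.86, 404.741] pointing down, gripper open.
Joint ranges: [-2.53, 2.53], [-0.77, 2.02], [0.04, 2.7], [-1, 4.14], [0.28, 2.66], [-3.11, 3.11]. Speed limits (rad/s): [2.57, 2.57, 3.14, 3.14, 3.14, 3.14].

## Interface

Orientations are given as [roll, pitch, yaw] about the fixed x, y, z axes, in that order (R = Rz(yaw) Ry(pitch) Rx(roll)).
In Python, from plant import get_obs, capture, close_job gives the robot as it stands. The module is installed in compiled form; this text tells all that it offers.
- The arm moves only by the shell command python3 -m pendant 'ROWS'. ROWS is JSON, a list of rows, each a list of 3 entries, a list of its own where there are three numbers: the shift along the tool's x, y, z in m, then the turn, a rotation vector about the tool's x, y, z in rad, then the finger opening in m, from 0 to 0.0918. In form: [[[tx, ty, tz], [wx, wy, wz], fingers], ...]. A call has 1 to 10 rows; each row is the pose to reach, as a shift and turn from the pose commanded when the call began, along the tool's axes at that moment; what a row does not reach only later rows make up. A row lasts 1/12 s, in which the tool goes at most 41.7 mm and 7.16 degrees, less where a joint would pass 70% of its speed; a pose out of reach is approached as far as the arm can. A call with a gripper value outside its range is refused whole. The fingers move at their own pace and stop on an object; the grip force is fixed at half the most. Time passes only in rows, so rows that repeat a pose let the fingers close. It gives the time, the measured TCP pose, the force and the opening at its end, in the units of the state.
- get_obs(): the state, without advancing time (a new reading comes with each control period).
- capture(name): name is "side" or "top"; returns a dict with "color" (384x512x3 uint8, red, green, blue), "mtx" (3x3 intrinsics, pixels), "rvec" (rotation vector, rad) and "tvec" (3), from world to camera coordinates, as OpenCV has them. Camera axes: x right, y down, z forward; pixel columns grow to the right and rows downward; lengths in mm; the calibration is good to about 2 mm. A picture is of the moment at which its call begins. There is no depth.
- close_job(): hands the job in, once; it reports no verdict.
The state is a dict: "time": time; "joint_positions": joint angles; "dq": joint speeds; "tau": joint torques, N m; "tool_pos": TCP position; "tcp_rot": TCP orientation; "contact_force": force on the tool from outside, world axes, zero at the start; "moment": the same for the moment, N m; "grip_width": finger opening in mm.
Only numpy, scipy, OpenCV 4.12 (cv2) and the standard library are available. Lean on these libraries where they do the work, as an engineer would, in place of code of your own. Each camera call takes 0.05 s, during which the arm holds its last target. There are 200 camera calls.

## Task

On the buffet counter, turn the sauce carousel by pushing sideways on its upper spokes with a fingertip until the red-lidded jar stands squarely in line with the yellow pointer on the counter, then leave it there at rest. Turn it gently, slower than a third of a turn a second, so that all four jars stay standing in their places; touch neither the jars nor the wooden tray, lift nothing, and leave the things standing around it alone.

Things in the scene. Friction and masses are not known exactly. Their poses are not given: they have to be found in the camera images.
- carousel (a joint): angle of the carousel about its vertical axis, rad, 0 at the start, growing counter-clockwise seen from above; it can be turned more than a full turn either way. Stiff bearing: it turns under about 2 to 4 N pushed sideways 100 mm from the axis, and stops at once where it is left
- hub (a point): point on the vertical axis of the carousel at the mid-height of its spokes, 145 mm above the counter. A steel cap of 48 mm diameter surrounds it; the top of the carousel is a small steel ball reaching 178 mm above the counter
- spoke_end (a point): centre of the black ball (22 mm diameter) at the end of one of the four spokes. The spokes are level round steel bars, 14 mm thick, 90 degrees apart, all alike, running from the hub to their black balls 125 mm from the axis, centre line 145 mm above the counter (bars 138 to 152 mm). They stand above the jar lids (34 mm free between lids and bars) and midway between the jars, over the low dividers of the tray; nothing lies between the spokes at their height
- tray: round wooden tray of the carousel, 240 mm diameter, rim 46 mm above the counter, turning with the spokes; four low dividers (top 51 mm above the counter) part it into four bays with one jar each. Origin on the axis, 32 mm above the counter; its floor, where the jars stand, is 6 mm above its origin. Its x axis runs through the middle of a bay, at 45 degrees to the spokes
- serve_spot (a point): the place where the centre of the red-lidded jar's underside must come: 75 mm from the carousel axis, on the line of the yellow pointer, at the height of the tray's floor. The pointer is a flat yellow arrow, 6 mm thick, 90 mm long, 56 mm across its head, fixed to the counter just outside the tray, tip aimed at the carousel's axis, its tip about 129 mm from the axis and its tail 216 mm
- jar_red: closed round sauce jar, white body with a red lid, 56 mm diameter, 66 mm tall, about 0.2 kg, standing loose in one bay of the tray with its centre about 75 mm from the carousel axis, its lid at about 104 mm above the counter. Origin: centre of its underside, about 38 mm above the counter. Which bay it stands in varies
- jar_green: closed round sauce jar, white body with a green lid, 56 mm diameter, 66 mm tall, about 0.2 kg, standing loose in one bay of the tray with its centre about 75 mm from the carousel axis, its lid at about 104 mm above the counter. Origin: centre of its underside, about 38 mm above the counter. Which bay it stands in varies
- jar_blue: closed round sauce jar, white body with a blue lid, 56 mm diameter, 66 mm tall, about 0.2 kg, standing loose in one bay of the tray with its centre about 75 mm from the carousel axis, its lid at about 104 mm above the counter. Origin: centre of its underside, about 38 mm above the counter. Which bay it stands in varies
- jar_white: closed round sauce jar, white body with a white lid, 56 mm diameter, 66 mm tall, about 0.2 kg, standing loose in one bay of the tray with its centre about 75 mm from the carousel axis, its lid at about 104 mm above the counter. Origin: centre of its underside, about 38 mm above the counter. Which bay it stands in varies
- ramekin: bystander: empty blue ceramic cup, 80 mm wide, 45 mm tall, loose on the counter; origin: centre of its underside
- mill: bystander: dark wooden pepper mill, 52 mm wide, 120 mm tall, loose on the counter; origin: centre of its underside
- squeeze: bystander: yellow bottle with a white cap, 52 mm wide, 120 mm tall, loose on the counter; origin: centre of its underside
Mind the look-alikes: they are no part of the job. Leave any pink or purple look-alike of the jar_blue alone.

How it is judged (in metres and radians):
At the end, for the whole second after the job is handed in: The red-lidded jar's centre is within 15 mm (about 11 degrees of turn) of the serving spot on the pointer's line; the carousel is at rest; all four jars stand upright on the tray floor, 55 to 92 mm from the axis; the ramekin, mill and bottle are within 20 mm of where they started (horizontal distance between jar_red and serve_spot below 0.015 m and velocity of joint carousel between -0.05 and 0.05 rad/s and angle between each of jar_red, jar_green, jar_blue, jar_white's own z axis and vertical below 0.1 rad and z of jar_red in the frame of tray between 0 and 0.012 m and horizontal distance between jar_red and hub between 0.055 and 0.092 m and linear speed of each of jar_red, jar_green, jar_blue, jar_white below 0.02 m/s and z of jar_green in the frame of tray between 0 and 0.012 m and horizontal distance between jar_green and hub between 0.055 and 0.092 m and z of jar_blue in the frame of tray between 0 and 0.012 m and horizontal distance between jar_blue and hub between 0.055 and 0.092 m and z of jar_white in the frame of tray between 0 and 0.012 m and horizontal distance between jar_white and hub between 0.055 and 0.092 m and distance of each of ramekin, mill, squeeze from where it was at the start of the episode below 0.02 m); the robot touches nothing.
It fails at once if the carousel is spun fast (over 2.2 rad/s) (velocity of joint carousel above 2.2 rad/s or velocity of joint carousel below -2.2 rad/s).
It fails at once if a jar is lifted off the tray or tipped (z of any of jar_red, jar_green, jar_blue, jar_white in the frame of tray above 0.016 m or angle between any of jar_red, jar_green, jar_blue, jar_white's own z axis and vertical above 0.25 rad).
It fails at once if the robot touches a jar (over 1 N) (contact force between any of the fingers, the arm and jar_red above 1 N or contact force between any of the fingers, the arm and jar_green above 1 N or contact force between any of the fingers, the arm and jar_blue above 1 N or contact force between any of the fingers, the arm and jar_white above 1 N).
It fails at once if the robot touches the wooden tray (over 1 N) (contact force between any of the fingers, the arm and tray above 1 N).
It fails at once if a bystander is moved (over 20 mm) or tipped (distance of any of ramekin, mill, squeeze from where it was at the start of the episode above 0.02 m or angle between any of ramekin, mill, squeeze's own z axis and vertical above 0.25 rad).
It also fails if it takes over 58 s, if anything falls off the work surface, if the arm or the gripper's body presses on something with over 40 N, if the wrist force passes 120 N, or if a joint passes its speed limit or range.

## Working session

There is one attempt and no reset: what is moved stays moved. The work goes in short steps, Python scripts to look and compute and a shell command to move; the robot and the scene stay as the last step left them, time stands still between calls to the robot, and variables do not carry over. Pictures are saved under pics/ and viewed, about 8 in all and at most 12, crops included, and the job is handed in when it is done.

```bash
mkdir -p pics; python3 - <<'E'
from plant import *
import cv2,numpy as np
o=get_obs();print({k:np.round(v,3).tolist() for k,v in o.items()})
ims=[]
for n in("top","side"):
    c=capture(n);cv2.imwrite(f"pics/{n}0.png",c["color"][:,:,::-1]);np.savez(f"pics/{n}0.npz",**c)
    R=cv2.Rodrigues(np.array(c["rvec"],float))[0];print(n,"cam",(-R.T@np.array(c["tvec"]).ravel()).round(),np.round(c["mtx"],1).tolist())
E
```

```text
{'time': 0.0, 'joint_positions': [1.09, 0.343, 1.525, -0.0, 1.275, -0.146], 'dq': [0.0, -0.0, 0.001, 0.001, 0.002, -0.001], 'tau': [0.0, -43.124, -24.422, 0.072, 0.056, -0.0], 'tool_pos': [172.424, 495.746, 404.037], 'tcp_rot': [-3.14, -0.0, 2.807], 'contact_force': [-0.111, -0.048, -0.426], 'moment': [-0.035, -0.021, -0.074], 'grip_width': 92.0}
top cam [ 423.    9. 1083.] [[419.3, 0.0, 256.9], [0.0, 419.3, 193.5], [0.0, 0.0, 1.0]]
side cam [ 309. -448.  659.] [[359.9, 0.0, 257.3], [0.0, 359.9, 195.0], [0.0, 0.0, 1.0]]
```

View pics/top0.png

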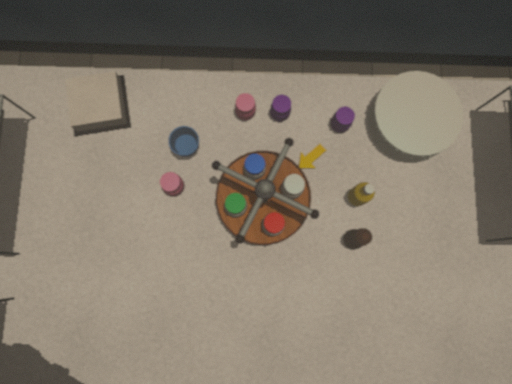

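View pics/side0.png

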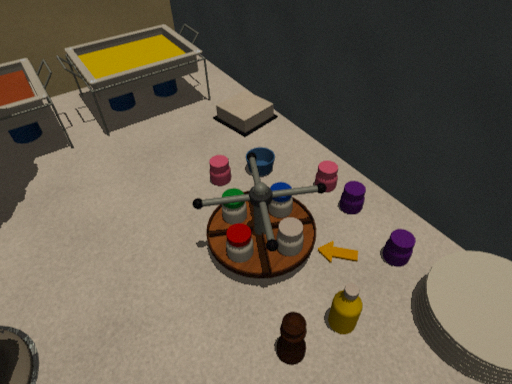

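The top view shows the carousel hub at about (265,189). The jar lids are red (274,223), green (235,204), blue (255,165) and white (294,184). The yellow pointer is at about (312,157), the bottle at (364,192), the mill at (357,238) and the ramekin at (184,142). The pink and purple jars around it are look-alikes. Next I'll turn these into positions.

```bash
cat > h.py <<'E'
import cv2,numpy as np
from plant import *
def load(n): return dict(np.load(f"pics/{n}.npz"))
def ray(c,uv,z):
    R=cv2.Rodrigues(c["rvec"].astype(float).reshape(3,1))[0];C=-R.T@c["tvec"].reshape(3)
    d=R.T@np.linalg.inv(c["mtx"])@np.array([uv[0],uv[1],1.]);return (C+d*(z-C[2])/d[2])[:2]
def blob(c,lo,hi,roi):
    x0,y0,x1,y1=roi;m=cv2.inRange(cv2.cvtColor(c["color"],cv2.COLOR_RGB2HSV),np.array(lo),np.array(hi))
    k=np.zeros_like(m);k[y0:y1,x0:x1]=m[y0:y1,x0:x1]
    n,l,s,ce=cv2.connectedComponentsWithStats(k);i=1+np.argmax(s[1:,4]);return ce[i],s[i,4],np.argwhere(l==i)[:,::-1]
def angle(v): return np.degrees(np.arctan2(v[1],v[0]))
E
cat > m.py <<'E'
from h import *
import sys
c=load(sys.argv[1])
for n,lo,hi,roi,z in [("red",(0,180,120),(5,255,255),(205,140,325,250),104),("green",(50,120,60),(80,255,255),(205,140,325,250),104),
 ("blue",(100,150,80),(125,255,255),(205,140,325,250),104),("yellow",(18,150,120),(32,255,255),(290,135,335,180),6)]:
    ce,a,p=blob(c,lo,hi,roi);print(n,ce.round(1),a,ray(c,ce,z).round(1))
    if n=="yellow":
        P=np.array([ray(c,q,z) for q in p]);w,v=np.linalg.eigh(np.cov(P.T));print(" axis deg",angle(v[:,1]));ptr=P.mean(0)
balls=[]
for u,v in [(289,142),(216,165),(315,213),(239,239)]:
    ce,a,_=blob(c,(0,0,0),(180,255,45),(u-9,v-9,u+9,v+9));b=ray(c,ce,145);balls.append(b);print("ball",ce.round(1),a,b.round(1))
h=np.mean(balls,0);print("hub",h,[round(angle(b-h),1) for b in balls],[round(np.hypot(*(b-h)),1) for b in balls],"ptr",angle(ptr-h),np.hypot(*(ptr-h)))
E
python3 m.py top0; python3 - <<'E'
from h import *
c=load("top0");h=[(265,189)]
print("hubcap",ray(c,(265,189),160))
for n,uv,z in [("ramekin",(184,142),45),("squeeze top",(369,188),120),("squeeze base",(361,194),20),("mill top",(364,237),115),("mill base",(352,239),10)]:print(n,ray(c,uv,z).round())
cv2.imwrite("pics/crop.png",cv2.resize(c["color"][125:255,160:390,::-1],None,fx=3.4,fy=3.4,interpolation=cv2.INTER_CUBIC))
E
```

```text
red [273.6 214.8] 12 [543.  -48.3]
green [235.  202.4] 236 [570.   43.4]
hubcap [593.62258427 -24.79145459]
ramekin [731. 181.]
squeeze top [ 610. -271.]
squeeze base [ 613. -279.]
mill top [ 495. -258.]
mill base [ 497. -256.]Traceback (most recent call last):
  File "m.py", line 6, in <module>
    ce,a,p=blob(c,lo,hi,roi);print(n,ce.round(1),a,ray(c,ce,z).round(1))
           ~~~~^^^^^^^^^^^^^
  File "h.py", line 10, in blob
    n,l,s,ce=cv2.connectedComponentsWithStats(k);i=1+np.argmax(s[1:,4]);return ce[i],s[i,4],np.argwhere(l==i)[:,::-1]
                                                     ~~~~~~~~~^^^^^^^^^
    return _wrapfunc(a, 'argmax', axis=axis, out=out, **kwds)
    return bound(*args, **kwds)
ValueError: attempt to get argmax of an empty sequence
```

View pics/crop.png

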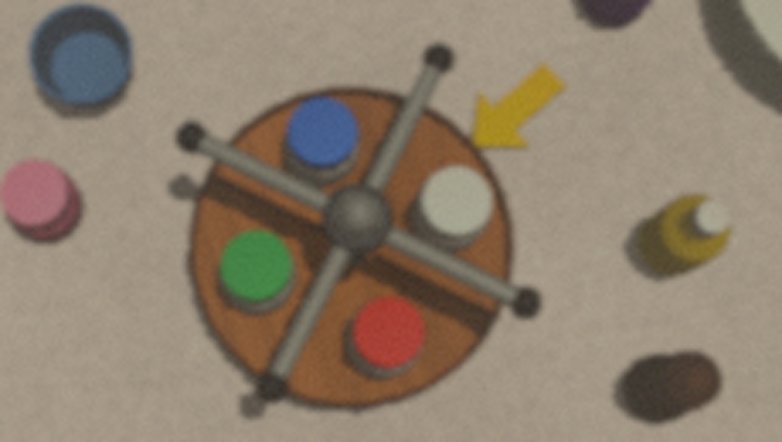

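The crop confirms the red-lidded jar at crop (388,332), which is full-frame (274,223). It is the only red lid, and it stands in the bay at the lower right. The bars and black balls are clear, so I only need to fix the colour thresholds.

```bash
sed -i 's/cv2.COLOR_RGB2HSV/cv2.COLOR_BGR2HSV/' h.py; sed -i 's/("red",(0,180,120),(5,255,255)/("red",(112,150,110),(128,255,255)/; s/("blue",(100,150,80),(125,255,255)/("blue",(2,120,70),(22,255,255)/; s/("yellow",(18,150,120),(32,255,255)/("yellow",(90,150,90),(104,255,255)/; s/(180,255,45)/(180,255,75)/' m.py; python3 m.py top0
```

```text
red [274.  221.7] 349 [526.5 -49.5]
green [235.  202.2] 239 [570.3  43.4]
blue [254.3 163.5] 260 [665.5  -0. ]
yellow [310.5 157.3] 284 [ 711.  -149.6]
 axis deg 133.31287028562102
ball [288.6 141.4] 31 [710.3 -78.1]
ball [215.7 164.9] 33 [649.5  88.9]
ball [314.2 213.9] 38 [ 542.3 -137.7]
ball [239.5 238.4] 56 [483.   29.3]
hub [596.30014946 -24.39034954] [np.float64(-25.2), np.float64(64.8), np.float64(-115.5), np.float64(154.6)] [np.float64(126.1), np.float64(125.1), np.float64(125.5), np.float64(125.4)] ptr -47.51099442244987 169.82052302487455
```

```bash
cat > g.py <<'E'
import sys
from h import *
from scipy.spatial.transform import Rotation as R
hub=np.array([596.3,-24.4]);S=88;D=16.5
def rel(th,z):  # rows to reach pushing pose for (virtual) spoke angle th, tcp height z
    o=get_obs();a=np.radians(th);u=np.array([np.cos(a),np.sin(a)]);t=np.array([-u[1],u[0]])
    p=np.r_[hub+S*u-D*t,z];T=R.from_euler('ZYX',[th-90,0,180],degrees=True);C=R.from_euler('xyz',o["tcp_rot"])
    return (C.inv().apply(p-o["tool_pos"])/1000).round(4),((C.inv()*T).as_rotvec()).round(4),p.round(1)
if __name__=="__main__": print(*rel(float(sys.argv[1]),float(sys.argv[2])),get_obs()["time"])
E
python3 g.py 134.7 404.7
python3 - <<'E'
import numpy as np
# arc rows in the tool frame: tool at hub + S u - D t ; tool x=-?(yaw=th-90): x=-t, y=-u... verify numerically
S,D=88,16.5
def P(a):u=np.array([np.cos(a),np.sin(a)]);t=np.array([-u[1],u[0]]);return S*u-D*t
y=-np.pi/2;X=np.array([np.cos(y),np.sin(y)]);Y=np.array([np.sin(y),-np.cos(y)])
for d in range(1,31):
    a=np.radians(d);v=(P(a)-P(0))/1000;print(d,[round(v@X,4),round(v@Y,4),0],[0,0,round(-a,4)])
E
```

```text
[-4.995e-01 -2.985e-01 -3.000e-04] [-1.1000e-03  1.2000e-03  2.0267e+00] [546.1  49.8 404.7] 0.1
1 [np.float64(-0.0015), np.float64(-0.0003), 0] [0, 0, np.float64(-0.0175)]
2 [np.float64(-0.0031), np.float64(-0.0005), 0] [0, 0, np.float64(-0.0349)]
3 [np.float64(-0.0046), np.float64(-0.0007), 0] [0, 0, np.float64(-0.0524)]
4 [np.float64(-0.0062), np.float64(-0.0009), 0] [0, 0, np.float64(-0.0698)]
5 [np.float64(-0.0077), np.float64(-0.0011), 0] [0, 0, np.float64(-0.0873)]
6 [np.float64(-0.0093), np.float64(-0.0012), 0] [0, 0, np.float64(-0.1047)]
7 [np.float64(-0.0108), np.float64(-0.0014), 0] [0, 0, np.float64(-0.1222)]
8 [np.float64(-0.0124), np.float64(-0.0014), 0] [0, 0, np.float64(-0.1396)]
9 [np.float64(-0.014), np.float64(-0.0015), 0] [0, 0, np.float64(-0.1571)]
10 [np.float64(-0.0155), np.float64(-0.0015), 0] [0, 0, np.float64(-0.1745)]
11 [np.float64(-0.0171), np.float64(-0.0015), 0] [0, 0, np.float64(-0.192)]
12 [np.float64(-0.0187), np.float64(-0.0015), 0] [0, 0, np.float64(-0.2094)]
13 [np.float64(-0.0202), np.float64(-0.0015), 0] [0, 0, np.float64(-0.2269)]
14 [np.float6
[... 582 characters left out ...]
.float64(-0.3665)]
22 [np.float64(-0.0342), np.float64(0.0002), 0] [0, 0, np.float64(-0.384)]
23 [np.float64(-0.0357), np.float64(0.0005), 0] [0, 0, np.float64(-0.4014)]
24 [np.float64(-0.0372), np.float64(0.0009), 0] [0, 0, np.float64(-0.4189)]
25 [np.float64(-0.0387), np.float64(0.0013), 0] [0, 0, np.float64(-0.4363)]
26 [np.float64(-0.0402), np.float64(0.0017), 0] [0, 0, np.float64(-0.4538)]
27 [np.float64(-0.0417), np.float64(0.0021), 0] [0, 0, np.float64(-0.4712)]
28 [np.float64(-0.0432), np.float64(0.0026), 0] [0, 0, np.float64(-0.4887)]
29 [np.float64(-0.0447), np.float64(0.003), 0] [0, 0, np.float64(-0.5061)]
30 [np.float64(-0.0462), np.float64(0.0035), 0] [0, 0, np.float64(-0.5236)]
```

```bash
python3 -m pendant '[[[-0.025,-0.015,0],[0,0,0.1],0],[[-0.05,-0.03,0],[0,0,0.2],0],[[-0.08,-0.05,0],[0,0,0.31],0],[[-0.11,-0.066,0],[0,0,0.42],0],[[-0.14,-0.084,0],[0,0,0.53],0],[[-0.17,-0.102,0],[0,0,0.64],0],[[-0.2,-0.12,0],[0,0,0.75],0],[[-0.23,-0.138,0],[0,0,0.86],0],[[-0.25,-0.15,0],[0,0,0.97],0],[[-0.27,-0.162,0],[0,0,1.05],0]]'; python3 g.py 134.7 404.7
```

```text
time: 0.93
tool_pos: [375.1, 252.6, 404.5]
tcp_rot: [-3.141, 0.0, 1.75]
contact_force: [-0.0, 0.7, -0.1]
grip_width: 30.0
[-2.301e-01  1.322e-01 -2.000e-04] [-4.000e-04  3.000e-04  9.698e-01] [546.1  49.8 404.7] 0.9333
```

```bash
python3 -m pendant '[[[-0.023,0.013,0],[0,0,0.1],0],[[-0.05,0.029,0],[0,0,0.2],0],[[-0.08,0.046,0],[0,0,0.31],0],[[-0.11,0.063,0],[0,0,0.43],0],[[-0.14,0.08,0],[0,0,0.55],0],[[-0.17,0.098,0],[0,0,0.67],0],[[-0.2,0.115,0],[0,0,0.79],0],[[-0.22,0.126,0],[0,0,0.89],0],[[-0.23,0.132,0],[0,0,0.97],0],[[-0.23,0.132,0],[0,0,0.97],0]]'; python3 g.py 134.7 308
```

```text
time: 1.77
tool_pos: [547.8, 50.4, 403.9]
tcp_rot: [-3.141, 0.001, 0.781]
contact_force: [0.1, 0.0, 0.6]
grip_width: 0.5
[-0.0016 -0.0007  0.0959] [-0.0001  0.0007  0.0009] [546.1  49.8 308. ] 1.7667
```

```bash
python3 -m pendant '[[[-0.001,0,0.01],[0,0,0],0],[[-0.001,0,0.02],[0,0,0],0],[[-0.001,0,0.03],[0,0,0],0],[[-0.001,0,0.042],[0,0,0],0],[[-0.001,0,0.054],[0,0,0],0],[[-0.001,0,0.066],[0,0,0],0],[[-0.001,0,0.078],[0,0,0],0],[[-0.001,0,0.088],[0,0,0],0],[[-0.001,0,0.095],[0,0,0],0],[[-0.001,0,0.095],[0,0,0],0]]'; python3 g.py 154.7 308; python3 - <<'E'
from h import *
c=capture("side");cv2.imwrite("pics/s1.png",cv2.resize(c["color"][100:300,150:400,::-1],None,fx=3,fy=3))
E
```

```text
time: 2.6
tool_pos: [545.1, 52.3, 307.8]
tcp_rot: [-3.139, 0.002, 0.788]
contact_force: [0.2, -0.2, -0.7]
grip_width: 0.2
[-0.0322  0.002  -0.0001] [-0.0029  0.0017 -0.3412] [523.8  28.1 308. ] 2.6
```

View pics/s1.png

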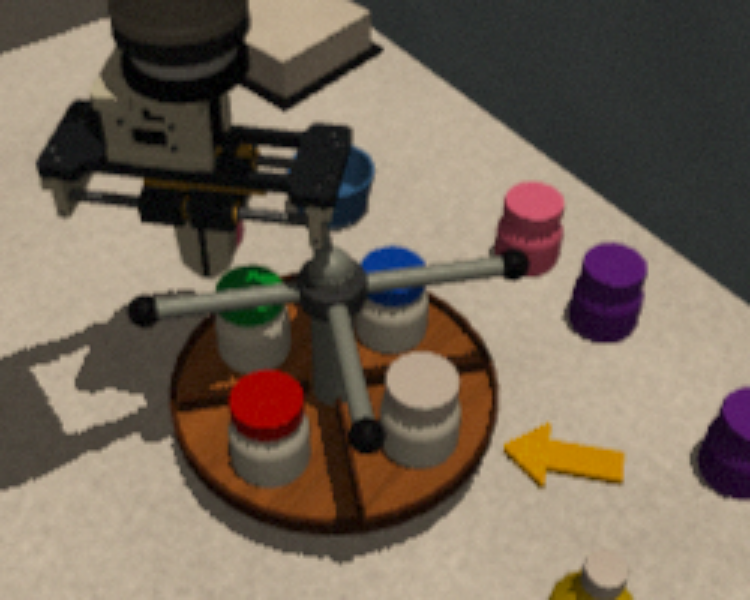

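The side crop shows the closed fingertips at (207,270), behind the bar and above the green lid. The gripper's body end stands over the hub without contact. I'll lift 5 mm for margin and sweep round the axis.

```bash
python3 -m pendant '[[[-0.002,0,-0.003],[0,0,-0.02],0],[[-0.006,0,-0.005],[0,0,-0.06],0],[[-0.011,0,-0.005],[0,0,-0.11],0],[[-0.016,0,-0.005],[0,0,-0.17],0],[[-0.021,0,-0.005],[0,0,-0.23],0],[[-0.026,0,-0.005],[0,0,-0.285],0],[[-0.031,0.001,-0.005],[0,0,-0.335],0],[[-0.035,0.002,-0.005],[0,0,-0.38],0],[[-0.039,0.003,-0.005],[0,0,-0.42],0],[[-0.042,0.004,-0.005],[0,0,-0.455],0]]'; for t in 160 190; do python3 g.py $t 312; done
```

```text
time: 3.48
tool_pos: [518.8, 19.5, 315.8]
tcp_rot: [3.141, -0.002, 1.245]
contact_force: [-1.5, 4.0, 0.9]
grip_width: 0.4
[ 0.0018 -0.0001  0.0038] [ 0.0009 -0.0015  0.0231] [519.3  21.2 312. ] 3.4833
[-0.0445  0.0024  0.0038] [ 0.0013 -0.0013 -0.5005] [506.8 -23.4 312. ] 3.4833
```

```bash
python3 -m pendant '[[[-0.003,0,0.002],[0,0,-0.035],0],[[-0.008,-0.001,0.003],[0,0,-0.09],0],[[-0.013,-0.001,0.003],[0,0,-0.145],0],[[-0.018,-0.001,0.003],[0,0,-0.2],0],[[-0.023,-0.001,0.003],[0,0,-0.26],0],[[-0.028,-0.001,0.003],[0,0,-0.315],0],[[-0.033,0,0.003],[0,0,-0.37],0],[[-0.038,0.001,0.003],[0,0,-0.425],0],[[-0.042,0.002,0.003],[0,0,-0.475],0],[[-0.045,0.003,0.003],[0,0,-0.505],0]]'; for t in 190 220; do python3 g.py $t 312; done
```

```text
time: 4.32
tool_pos: [507.5, -24.2, 313.0]
tcp_rot: [3.139, -0.0, 1.75]
contact_force: [1.2, 3.4, 1.1]
grip_width: 0.7
[ 0.0009 -0.0006  0.001 ] [ 0.0028 -0.0002  0.0051] [506.8 -23.4 312. ] 4.3167
[-0.0453  0.0027  0.001 ] [ 2.800e-03  5.000e-04 -5.185e-01] [518.3 -68.3 312. ] 4.3167
```

```bash
python3 -m pendant '[[[-0.003,0,0],[0,0,-0.035],0],[[-0.008,-0.001,0],[0,0,-0.09],0],[[-0.013,-0.001,0],[0,0,-0.145],0],[[-0.018,-0.001,0],[0,0,-0.2],0],[[-0.023,-0.001,0],[0,0,-0.26],0],[[-0.028,-0.001,0],[0,0,-0.315],0],[[-0.033,0,0],[0,0,-0.37],0],[[-0.038,0.001,0],[0,0,-0.425],0],[[-0.042,0.002,0],[0,0,-0.485],0],[[-0.0455,0.003,0],[0,0,-0.52],0]]'; for t in 220 250; do python3 g.py $t 312; done
```

```text
time: 5.15
tool_pos: [518.3, -68.3, 312.8]
tcp_rot: [3.14, 0.0, 2.271]
contact_force: [-1.4, 4.2, 0.9]
grip_width: 0.7
[ 0.     -0.      0.0008] [0.0018 0.0002 0.002 ] [518.3 -68.3 312. ] 5.15
[-0.0462  0.0034  0.0008] [ 0.0017  0.0007 -0.5216] [ 550.7 -101.4  312. ] 5.15
```

```bash
python3 - <<'E'
from h import *
c=capture("side");cv2.imwrite("pics/s2.png",cv2.resize(c["color"][100:300,150:400,::-1],None,fx=3,fy=3))
E
```

```text
(no output)
```

View pics/s2.png

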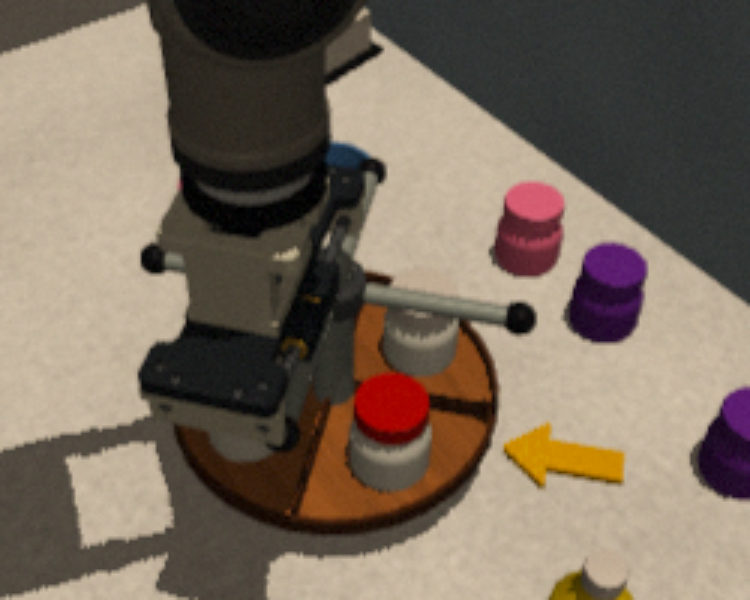

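The carousel is following the finger, and the red jar is now at crop (392,430), heading for the pointer. About 48° remain.

```bash
python3 -m pendant '[[[-0.003,0,0],[0,0,-0.035],0],[[-0.008,-0.001,0],[0,0,-0.09],0],[[-0.013,-0.001,0],[0,0,-0.145],0],[[-0.018,-0.001,0],[0,0,-0.2],0],[[-0.023,-0.001,0],[0,0,-0.26],0],[[-0.028,-0.001,0],[0,0,-0.315],0],[[-0.033,0,0],[0,0,-0.37],0],[[-0.038,0.001,0],[0,0,-0.425],0],[[-0.0425,0.002,0],[0,0,-0.485],0],[[-0.046,0.0035,0],[0,0,-0.52],0]]'; for t in 250 267.5; do python3 g.py $t 312; done
```

```text
time: 6.03
tool_pos: [550.1, -101.4, 312.4]
tcp_rot: [3.141, -0.001, 2.79]
contact_force: [-3.4, 1.4, 2.1]
grip_width: 0.6
[-0.0005  0.0002  0.0004] [ 0.0004 -0.0008 -0.0027] [ 550.7 -101.4  312. ] 6.0333
[-0.0278 -0.0006  0.0004] [ 0.0005 -0.0007 -0.3081] [ 576.  -111.6  312. ] 6.0333
```

```bash
python3 -m pendant '[[[-0.003,0,0],[0,0,-0.03],0],[[-0.007,-0.001,0],[0,0,-0.075],0],[[-0.011,-0.001,0],[0,0,-0.12],0],[[-0.015,-0.001,0],[0,0,-0.165],0],[[-0.019,-0.001,0],[0,0,-0.21],0],[[-0.0225,-0.001,0],[0,0,-0.25],0],[[-0.0255,-0.001,0],[0,0,-0.285],0],[[-0.0275,-0.0005,0],[0,0,-0.308],0],[[-0.0275,-0.0005,0],[0,0,-0.308],0]]'; python3 g.py 267.5 312
python3 -m pendant '[[[0.004,0,0],[0,0,0],0],[[0.01,0,0],[0,0,0],0],[[0.016,0,0],[0,0,0],0],[[0.022,0,-0.003],[0,0,0],0],[[0.025,0,-0.015],[0,0,0],0],[[0.025,0,-0.035],[0,0,0],0],[[0.025,0,-0.06],[0,0,0],0],[[0.025,0,-0.085],[0,0,0],0],[[0.025,0,-0.1],[0,0,0],0],[[0.025,0,-0.1],[0,0,0],0]]'; python3 g.py 134.7 412
```

```text
time: 6.78
tool_pos: [576.1, -111.6, 312.2]
tcp_rot: [-3.141, 0.001, 3.096]
contact_force: [-1.4, 1.3, 0.5]
grip_width: 0.2
[0.0001 0.     0.0002] [-0.0001  0.0006 -0.0024] [ 576.  -111.6  312. ] 6.7833
time: 7.62
tool_pos: [551.1, -110.6, 416.7]
tcp_rot: [-3.139, 0.008, 3.095]
contact_force: [1.1, 0.2, -1.1]
grip_width: -0.1
[0.0126 0.16   0.0042] [0.0083 0.0069 2.3144] [546.1  49.8 412. ] 7.6167
```

```bash
python3 -m pendant '[[[0.01,0.02,0],[0,0,0],0],[[0.025,0.055,0],[0,0,0],0],[[0.04,0.09,0],[0,0,0],0],[[0.055,0.125,0],[0,0,0],0],[[0.07,0.16,0],[0,0,0],0],[[0.085,0.195,0],[0,0,0],0],[[0.1,0.23,0],[0,0,0],0],[[0.115,0.265,0],[0,0,0],0],[[0.125,0.29,0],[0,0,0],0],[[0.13,0.3,0],[0,0,0],0]]'; python3 - <<'E'
from h import *
for n in("top","side"):
    c=capture(n);np.savez(f"pics/{n}1.npz",**c)
    cv2.imwrite(f"pics/{n}1.png",cv2.resize(c["color"][80:280,150:400,::-1],None,fx=3,fy=3))
c=load("top1")
hub=np.array([596.3,-24.4])
for n,lo,hi,z in [("red",(112,150,110),(128,255,255),104),("green",(50,120,60),(80,255,255),104),("blue",(2,120,70),(22,255,255),104)]:
    ce,a,_=blob(c,lo,hi,(205,140,325,250));p=ray(c,ce,z);print(n,ce,a,p,np.hypot(*(p-hub)),angle(p-hub))
E
```

```text
time: 8.45
tool_pos: [433.5, 197.8, 411.6]
tcp_rot: [3.141, -0.001, 3.098]
contact_force: [0.2, -0.4, 0.6]
grip_width: 0.3
red [286.34242424 171.04242424] 330 [649.13131815 -77.13241156] 74.64486188705074 -44.946317468101896
green [285.43913043 213.58695652] 230 [546.46741166 -76.16357549] 71.85231108819632 -133.91113905939147
blue [240.52707581 213.88086643] 277 [543.02924832  29.44486779] 75.74326882587835 134.69291019046557
```

View pics/top1.png

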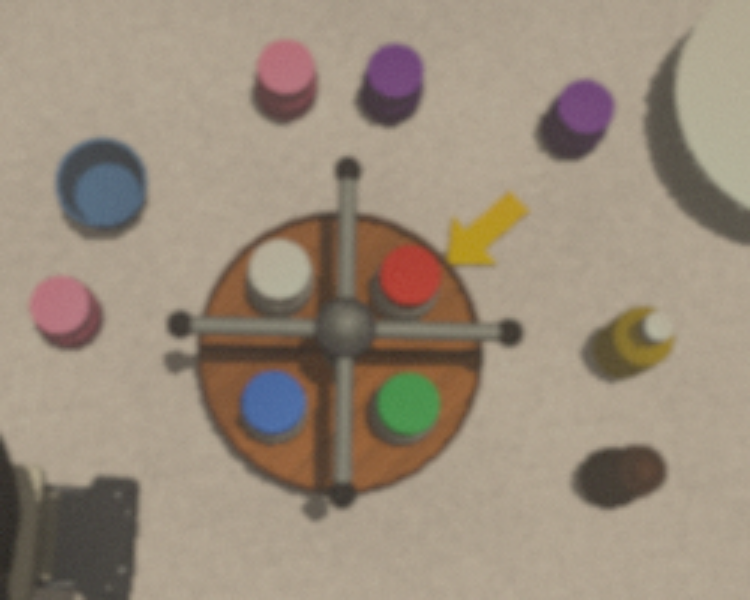

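View pics/side1.png

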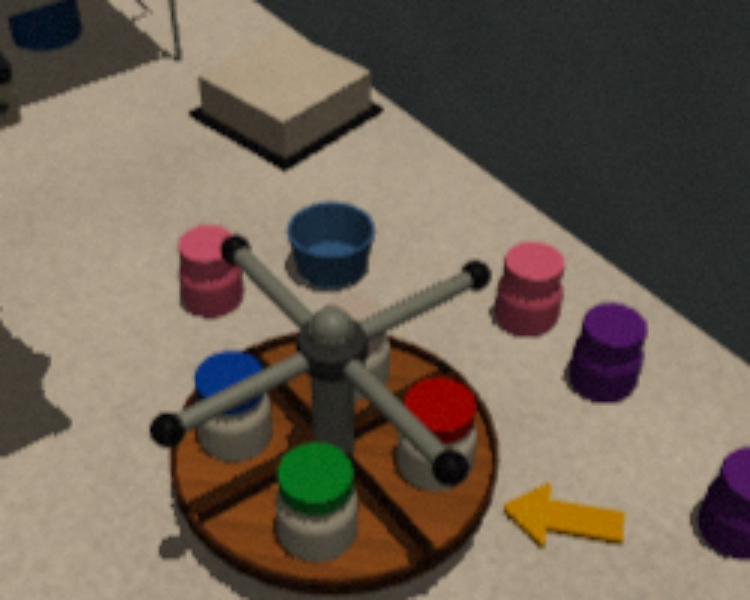

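The red jar measures -45° about the axis and the pointer -47°, so it is about 3 mm off the spot against the 15 mm limit. In both views all four jars stand upright and the bystanders look unmoved. The arm is clear of everything, so I'm handing in.

```bash
python3 -c "
from plant import *
print(close_job())"
```

```text
the job is handed in; nothing more can be done
None
```

I turned the carousel about 115° counter-clockwise and handed the job in with the red-lidded jar in line with the yellow pointer. I used the closed fingertips on one spoke, at roughly 0.6–0.7 rad/s, then backed off, lifted and moved the arm clear.

- **Alignment:** the last top picture puts the red jar at -45° about the axis, 75 mm out. The pointer measured -47°, so the jar is about 2° past it, roughly 3 mm against the 15 mm limit.
- **Jars and bystanders:** in both final views all four jars stand upright in their bays. The ramekin, mill and bottle look unmoved, though I judged that by eye and did not re-measure them.
- **Forces and time:** the force readings at the end of each move stayed below about 5 N. The last move ended at 8.45 s of the 58 s allowed.
- **Deviations:** after the first push the tool stood about 3 mm higher than planned, and I corrected it on the next push. No final check failed. I did not measure the carousel's speed directly, and the hand-in reports no verdict.

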